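# Reset a locked stop screw to its index tab

## Task

The stop screw in the bench unit is to be reset: push the lock ring's upright post counter-clockwise (seen from above) until the ring is free, turn the adjuster's grip bar until its pointer points at the index tab on the dial, then push the post clockwise to lock it again. Tighten by feel, until the push that keeps the post moving has risen to about 12 N, and never push harder than 15 N while tightening. Leave the tab and the small parts lying around where they are.

Things in the scene. Friction and masses are not known exactly. Their poses are not given: they have to be found in the camera images.
- stop_unit: Fixed bench unit: grey foot 112 x 112 x 12 mm, on it an aluminium column 66 mm in diameter with a graduated dial (72 mm in diameter, top 72 mm above the bench). Origin: centre of the underside, on the bench. Its z axis is the axis about which lock ring, tab and adjuster turn. The lock ring is the dark knurled ring round the column, 86 mm in diameter, 30 to 46 mm above the bench.
- lock_post (a point): Upright steel post, 15 mm in diameter, 30 to 82 mm above the bench (this point: 64 mm), 95 mm from the unit's axis, at the end of the lock ring's bar (10 mm thick, at 38 mm height). x points outward from the axis. It starts on the side away from the pointer; its path is clear from 0.6 rad counter-clockwise to 1.4 rad clockwise of the start.
- lock_ring (a joint): Angle of the lock ring in rad, growing counter-clockwise from above (loosening), range -1.6 to 0.9. It starts tight, near 0, and is free 0.35 rad above its start. It stays where it is left: moving it takes 5 to 8 N at the post even when free. At a new adjuster setting it bites later than before, at an angle not known beforehand (0.1 to 1 rad below the start): go by force.
- adjuster_grip (a point): Centre of the adjuster's upright grip bar, on the unit's axis, 107 mm above the bench. The bar is dark steel, 46 mm long, 14 mm thick and 34 mm high (from 90 to 124 mm above the bench), to be gripped across its thickness. x runs along the bar toward the pointer, a thin nose below the bar that reaches 35 mm from the axis just over the dial.
- adjuster (a joint): Angle of the adjuster in rad, counter-clockwise positive seen from above, 0 when the pointer lies along the unit's x axis; range -1.2 to 0.9. Locked fast while the ring is tight; turns easily (0.06 N m) when it is free. The tab is always 0.4 to 1.4 rad counter-clockwise of its start.
- index_mark (a point): Small steel tab clipped to the rim of the dial, 38.5 mm from the axis, at 79 mm height (top at 82 mm), 3 mm wide at the top. x points outward from the axis: the pointer must point the same way, within 0.1 rad. It can be knocked round the rim.
- clamp_shoe: Clamp shoe inside the column, out of sight: the ring presses it on the adjuster's drum. As it bites, the push along the circle that keeps the post moving slowly rises above the free ring's 5 to 8 N by some 0.27 N per mm of travel: well locked from 10 N, best 12 N, over-tightened above 15.5 N. Judge it in motion: at rest it falls off. Rubbing along the post adds 1 to 2 N to the total force.
- float_cover: Loose alloy cover, 60 x 74 x 24 mm, lying by the foot. Bystander; origin under its centre.
- brass_float: Loose brass float, 37 mm in diameter, 27 mm high, behind the foot. Bystander; origin under its centre.
- bolt_1: Loose bolt standing on its head, 52 mm high, to the right of the foot. Bystander; origin under its centre.
- spanner_10_1: Loose spanner, 145 mm long, 10 mm high, behind the foot. Bystander; origin under its centre.
- screwdriver_small: Loose blue screwdriver, 160 mm long, 17 mm high, in front of the foot to the right. Bystander; origin under its centre.
Not all that is in view belongs to the job. Leave any turquoise look-alike of the stop_unit alone.

How it is judged:
By the outcome, as a careful person would: the job done as asked, in the order asked, and still so for the second after the job is handed in, with the robot touching nothing.
It also fails if it takes over 67 s, if anything falls off the work surface, if the arm or the gripper's body presses on something with over 40 N, if the wrist force passes 120 N, or if a joint passes its speed limit or range.

## Robot

A 7-joint arm with a two-finger parallel gripper is mounted at the origin on a cart in front of the work surface, level with it; the furniture and walls round the work are solid. World frame = base frame: x ahead of the robot, y to its left, z up, the work surface at z = 0. Lengths are in m, angles in rad, forces in N, time in s.
With the tool pointing down it reaches from about 0.35 to 0.9 m from the base axis. Payload 8.1 kg.
Tool frame: the origin (TCP) lies on the centre line of the jaws, within the pads' length; the fingertips stand 8 mm ahead of it and the grasp point (between the pads) lies 11 mm behind it (manip.tip_extent is the distance from the TCP to the fingertips, in m); x points along the fingers, y is the direction in which the jaws open and shut, and the axes are right-handed (so a half turn about x gives the same grasp; the last joint's range is limited). The gripper opens to 85 mm and grips with 20 to 120 N. Pads are 22 mm wide; open, the fingers measure 114 mm over their backs; the gripper's body (76 mm by 85 mm) begins 54 mm behind the grasp point. The pads swing forward as they close: fully open they stand 13 mm farther back than shut.
Start: joints at [-1.205, 0.434, 0.025, 1.573, -0.012, 1.134, -0.075], TCP at [0.282, 0.558, 0.239] pointing down, gripper open.
Joint ranges: [-2.62, 2.62], [-0.44, 2.09], [-1.27, 1.32], [0.08, 2.57], [-1.32, 4.46], [0.12, 2], [-2.74, 2.74]. Speed limits (rad/s): [2.22, 2.22, 3.01, 3.01, 3.14, 3.14, 3.14].

## Interface

Orientations are given as a unit quaternion [w, x, y, z].
In Python, from plant import manip, capture, job_done gives the robot as it stands.
- The arm moves only by the tool play_rows, never from a script. Its arguments are lists of equal length, an entry for each row: "slide": the shift along the tool's x, y, z in m, a list of three; "delta_rot": the turn, a rotation vector about the tool's x, y, z in degrees, a list of three; "jaw": the closure, from 0 (fully open) to 1 (shut). In form: {"slide": [[x, y, z], ...], "delta_rot": [[rx, ry, rz], ...], "jaw": [jaw, ...]}. A call has 1 to 12 rows; each row shifts and turns the pose as measured when the row begins, along the tool's axes as they then stand; what a row does not reach is not made up. A row lasts 1/12 s, in which the tool goes at most 41.7 mm and 7.16 degrees, less where a joint would pass 70% of its speed; a pose out of reach is approached as far as the arm can. A call with a gripper value outside its range is refused whole. The fingers move at their own pace and stop on an object; the grip force is fixed at half the most. Time passes only in rows, so rows that do not move let the fingers close. It gives the time, the measured TCP pose, the force and the opening at its end, in the units of the state.
- manip.read_state(): the state, without advancing time (a new reading comes with each control period).
- capture(name): name is "scene" or "top" or "wrist"; returns a dict with "img" (480x640x3 uint8, blue, green, red), "depth" (480x640 float32, m along the optical axis (not along the pixel's ray), 0 where there is no reading), "fovy" (degrees; the focal length in pixels is half the picture's height over the tangent of half this angle, whatever the lens; pixels are square), "cx", "cy" (the principal point, pixels), "dist_coeffs" ([k1, k2, p1, p2, k3] as OpenCV has them; the pictures are not rectified), "T" (4x4, takes a point from camera to world coordinates). Camera axes: x right, y down, z forward; pixel columns grow to the right and rows downward; lengths in m; the calibration is good to about 2 mm. A picture is of the moment at which its call begins.
- job_done(): hands the job in, once; it reports no verdict.
The state is a dict: "clock": time; "joint_positions": joint angles; "qd": joint speeds; "effort": joint torques, N m; "position": TCP position; "eef_rot": TCP orientation; "ft_force": force on the tool from outside, world axes, zero at the start; "wrist_torque": the same for the moment, N m; "grip_width": finger opening in m.
Only numpy, scipy, OpenCV 4.12 (cv2) and the standard library are available. Lean on these libraries where they do the work, as an engineer would, in place of code of your own. Each camera call takes 0.05 s, during which the arm holds its last target. There are 200 camera calls.

## Working session

There is one attempt and no reset: what is moved stays moved. The work goes in short steps, Python scripts to look and compute and a tool call to move; the robot and the scene stay as the last step left them, time stands still between calls to the robot, and variables do not carry over. Pictures are saved under pics/ and viewed, about 8 in all and at most 12, crops included, and the job is handed in when it is done.

Besides the shell and the picture viewer there is one more tool, called after "Emit:" by a JSON object that holds its "fn" and its "kwargs", one argument or row to a line. play_rows: Moves the arm, as the interface text tells. Its arguments: {"type":"object","properties":{"slide":{"type":"array","items":{"type":"array","items":{"type":"number"}}},"delta_rot":{"type":"array","items":{"type":"array","items":{"type":"number"}}},"jaw":{"type":"array","items":{"type":"number"}}},"required":["slide","delta_rot","jaw"]}

```bash
mkdir -p pics; ls; python3 - <<'E'
from plant import manip,capture
import cv2,numpy as np
s=manip.read_state(); print({k:np.round(v,3) for k,v in s.items()}, manip.tip_extent)
a=capture("scene");b=capture("top")
for n,c in(("scene",a),("top",b)):
    np.savez(f"{n}0.npz",**c); print(n,c["fovy"],c["cx"],c["cy"],c["dist_coeffs"],np.round(c["T"],3).tolist())
    cv2.imwrite(f"pics/{n}0.png",c["img"])
E
```

```text
pics
{'clock': np.float64(0.0), 'joint_positions': array([-1.205,  0.435,  0.025,  1.574, -0.012,  1.134, -0.075]), 'qd': array([-0.   , -0.001, -0.002, -0.001, -0.001,  0.002, -0.001]), 'effort': array([ 1.0000e-03, -6.7048e+01,  1.0250e+00, -3.1621e+01,  1.5000e-02,
        1.2000e-02,  0.0000e+00]), 'position': array([0.282, 0.557, 0.239]), 'eef_rot': array([ 0.688,  0.164,  0.688, -0.165]), 'ft_force': array([ 0.293,  0.242, -0.523]), 'wrist_torque': array([ 0.029,  0.025, -0.038]), 'grip_width': np.float64(0.085)} 0.008
scene 49.83117532126271 327.2585507477153 237.51511564701298 [0.03573541 0.         0.         0.         0.        ] [[0.761, -0.429, 0.486, 0.074], [-0.648, -0.488, 0.584, -0.225], [-0.013, -0.76, -0.65, 0.644], [0.0, 0.0, 0.0, 1.0]]
top 43.55463521049954 322.6001487746932 240.63639035807617 [-0.02130258  0.          0.          0.          0.        ] [[-0.006, -0.998, 0.069, 0.422], [-1.0, 0.007, 0.011, 0.251], [-0.012, -0.069, -0.998, 0.989], [0.0, 0.0, 0.0, 1.0]]
```

View pics/scene0.png

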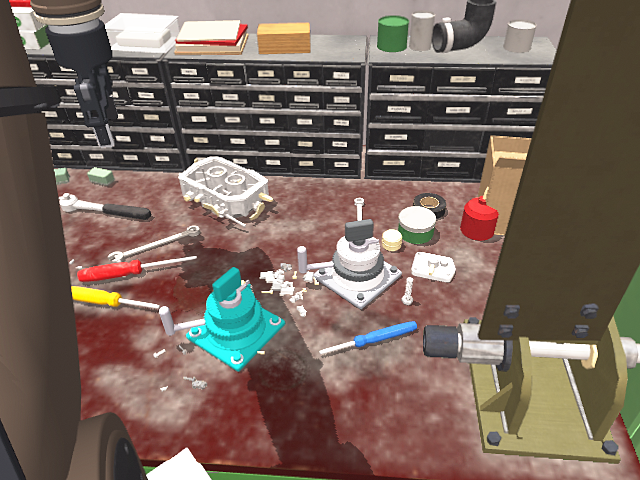

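View pics/top0.png

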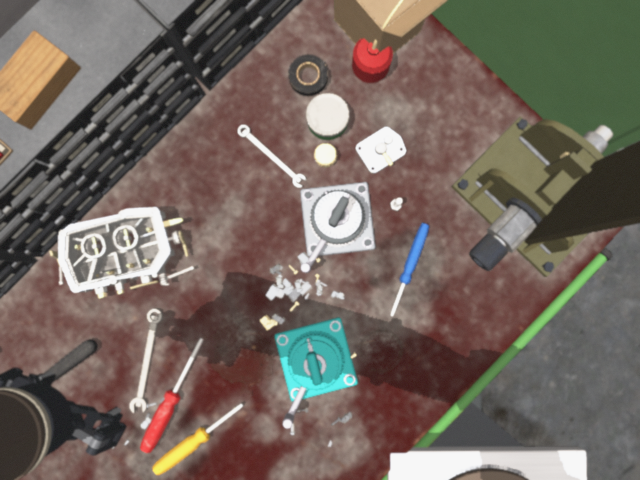

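Candidates: the grey unit at top (338,217) / scene (358,262), and the turquoise one at top (316,358) / scene (235,310). The grey aluminium unit fits the description and the turquoise one is the look-alike to leave alone. An enlarged crop will confirm.

```bash
cat > h.py <<'E'
import numpy as np,cv2
def K(c):
    f=240/np.tan(np.radians(c["fovy"])/2); return np.array([[f,0,c["cx"]],[0,f,c["cy"]],[0,0,1.]])
def ray(c,uv):
    p=cv2.undistortPoints(np.array(uv,float).reshape(-1,1,2),K(c),np.array(c["dist_coeffs"])).reshape(-1,2)
    d=np.c_[p,np.ones(len(p))]@c["T"][:3,:3].T
    return c["T"][:3,3],d
def onz(c,uv,z):
    o,d=ray(c,uv); return o+d*((z-o[2])/d[:,2])[:,None]
def proj(c,P):
    T=np.linalg.inv(c["T"]); r,_=cv2.Rodrigues(T[:3,:3]); return cv2.projectPoints(np.array(P,float).reshape(-1,3),r,T[:3,3],K(c),np.array(c["dist_coeffs"]))[0].reshape(-1,2)
E
python3 - <<'E'
import numpy as np,cv2
from h import *
a=dict(np.load("scene0.npz"));b=dict(np.load("top0.npz"))
A=cv2.resize(a["img"][210:310,290:415],None,fx=5,fy=5,interpolation=cv2.INTER_CUBIC)
B=cv2.resize(b["img"][170:280,285:385],None,fx=5.4,fy=5.4,interpolation=cv2.INTER_CUBIC)[:594]
cv2.imwrite("pics/cropA.png",A);cv2.imwrite("pics/cropB.png",B)
# dial: bright circle in top
g=cv2.cvtColor(b["img"],cv2.COLOR_BGR2GRAY)
c=cv2.HoughCircles(cv2.resize(g[170:280,285:385],None,fx=4,fy=4),cv2.HOUGH_GRADIENT,1,50,param1=120,param2=30,minRadius=80,maxRadius=135)
print(c[0][:4]/4+[285,170,0])
E
```

```text
[[337.875      215.125       23.79999924]]
```

View pics/cropA.png

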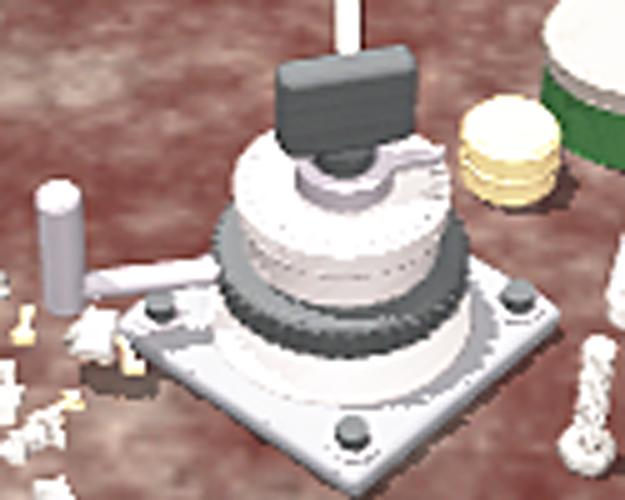

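View pics/cropB.png

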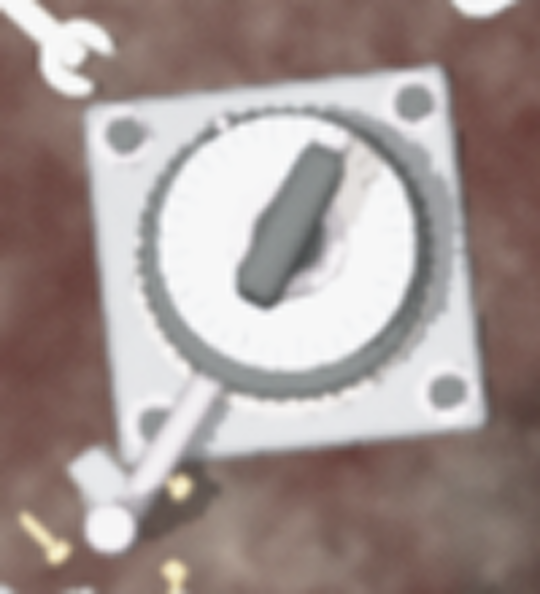

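Crop A shows the grey unit with its post at about (60,190) and pointer tip at (440,152). Crop B shows the dial centre at (288,240), bar, post at (110,528), and a small bright bump on the rim at (225,122), probably the tab.

```bash
python3 - <<'E'
import numpy as np,cv2
from h import *
a=dict(np.load("scene0.npz"));b=dict(np.load("top0.npz"))
s=lambda u,v:(285+(u+.5)/5.4-.5,170+(v+.5)/5.4-.5)
ax=onz(b,[(337.9,215.1)],.072)[0]; print("axis dial",ax)
# bar: dark near the centre
g=cv2.cvtColor(b["img"],cv2.COLOR_BGR2GRAY)
m=np.zeros_like(g);cv2.circle(m,(338,215),21,255,-1)
m=((g<135)&(m>0)).astype(np.uint8)
n,l,st,ce=cv2.connectedComponentsWithStats(m);k=1+np.argmax(st[1:,4])
r=cv2.minAreaRect(np.argwhere(l==k)[:,::-1].astype(np.float32));print("bar",r,st[k])
bp=onz(b,cv2.boxPoints(r),.124);print(bp.round(4))
bc=onz(b,[r[0]],.124)[0];print("bar centre",bc)
post=onz(b,[s(110,528)],.082)[0];tab=onz(b,[s(225,122)],.082)[0]
# foot corners
fc=onz(b,[s(85,105),s(440,68),s(488,425),s(125,462)],.012);print("foot",fc.round(4),"centre",fc.mean(0), "edge ang",np.degrees(np.arctan2(*(fc[0]-fc[3])[1::-1])))
A=fc.mean(0)
for n,p in(("post",post),("tab",tab)):
    for q in(ax,A):
        d=p-q;print(n,p.round(4),"r",np.hypot(*d[:2]).round(4),"ang",np.degrees(np.arctan2(d[1],d[0])).round(1))
# scene checks
pa=onz(a,[(290+60/5-.4,210+195/5-.4)],.082)[0];print("post scene",pa)
pp=onz(a,[(290+440/5-.4,210+152/5-.4)],.078)[0];print("pointer tip scene",pp)
print("scene bar top corners",onz(a,[(290+u/5-.4,210+v/5-.4) for u,v in((275,82),(285,65),(408,47),(415,72))],.124).round(4))
for n,P in(("ax",[*A[:2],.124]),("tab",tab)): print(n,"in scene crop",(proj(a,P)[0]-[290,210])*5)
E
```

```text
axis dial [0.52484833 0.23736449 0.072     ]
bar ((339.81573486328125, 212.1864776611328), (10.099357604980469, 30.876279830932617), 27.552810668945312) [329 197  19  30 132]
[[0.5068 0.2522 0.124 ]
 [0.5466 0.2313 0.124 ]
 [0.5397 0.2184 0.124 ]
 [0.5    0.2394 0.124 ]]
bar centre [0.52323329 0.23532134 0.124     ]
foot [[0.575  0.2978 0.012 ]
 [0.5856 0.1899 0.012 ]
 [0.4768 0.1766 0.012 ]
 [0.4664 0.2861 0.012 ]] centre [0.52595073 0.23757785 0.012     ] edge ang 6.155150454610286
post [0.4448 0.2878 0.082 ] r 0.0947 ang 147.8
post [0.4448 0.2878 0.082 ] r 0.0955 ang 148.3
tab [0.5589 0.255  0.082 ] r 0.0383 ang 27.3
tab [0.5589 0.255  0.082 ] r 0.0373 ang 27.8
post scene [0.44519678 0.28739286 0.082     ]
pointer tip scene [0.55705254 0.22409102 0.078     ]
scene bar top corners [[0.5024 0.2465 0.124 ]
 [0.5106 0.2508 0.124 ]
 [0.5466 0.2314 0.124 ]
 [0.5393 0.2207 0.124 ]]
ax in scene crop [346.22950701  62.48848091]
tab in scene crop [378.69753101  94.32526872]
```

Two views agree: axis about (0.525, 0.237), post at 148°, bar and pointer at about -27.5°, tab at about +27.5° (radius 38.3 mm, as specified). I'll move above the post with the jaws part closed so they cage it.

Emit:
{"fn": "play_rows", "kwargs": {
  "slide": [
    [0.006, -0.0167, 0.0268],
    [0.006, -0.0167, 0.0268],
    [0.006, -0.0167, 0.0268],
    [0.006, -0.0167, 0.0268],
    [0.006, -0.0167, 0.0268],
    [0.006, -0.0167, 0.0268],
    [0.006, -0.0167, 0.0268],
    [0.006, -0.0167, 0.0268],
    [0.006, -0.0167, 0.0268],
    [0.006, -0.0167, 0.0268],
    [0, 0, 0],
    [0, 0, 0]
  ],
  "delta_rot": [
    [0, 0, 0],
    [0, 0, 0],
    [0, 0, 0],
    [0, 0, 0],
    [0, 0, 0],
    [0, 0, 0],
    [0, 0, 0],
    [0, 0, 0],
    [0, 0, 0],
    [0, 0, 0],
    [0, 0, 0],
    [0, 0, 0]
  ],
  "jaw": [0.6, 0.6, 0.6, 0.6, 0.6, 0.6, 0.6, 0.6, 0.6, 0.6, 0.6, 0.6]
}}

```text
clock: 1.1
position: [0.4486, 0.2747, 0.1709]
eef_rot: [0.686, 0.16, 0.69, -0.165]
ft_force: [-0.9, 0.5, -0.2]
grip_width: 0.0342
```

```bash
cat >> h.py <<'E'
from scipy.spatial.transform import Rotation as Ro
AX=np.array([.525,.237])
def pose(s):
    w,x,y,z=s["eef_rot"];R=Ro.from_quat([x,y,z,w]);return np.array(s["position"]),R
def rep(s):
    p,R=pose(s);M=R.as_matrix();d=p[:2]-AX;ph=np.arctan2(d[1],d[0]);t=np.array([-np.sin(ph),np.cos(ph)]);F=np.array(s["ft_force"])
    print("t %.2f p %s yaw_y %.2f tilt %.2f r %.4f ang %.2f F %s Ft(ccw) %.2f Fr %.2f w %.4f"%(s["clock"],p.round(4),np.degrees(np.arctan2(M[1,1],M[0,1])),np.degrees(np.arccos(-M[2,0])),np.hypot(*d),np.degrees(ph),F.round(2),F[:2]@t,F[:2]@d/np.hypot(*d),s["grip_width"]),"q",np.round(s["joint_positions"],2))
def goto(s,xyz,yaw):
    p,R=pose(s);y=np.radians(yaw);Y=np.array([np.cos(y),np.sin(y),0]);X=np.array([0,0,-1.]);T=Ro.from_matrix(np.c_[X,Y,np.cross(X,Y)])
    print("goto",xyz,yaw,": slide",(R.inv().apply(np.array(xyz)-p)).round(4),"rot",np.degrees((R.inv()*T).as_rotvec()).round(2))
E
python3 - <<'E'
from h import *
from plant import manip
s=manip.read_state();rep(s);goto(s,[.4448,.2877,.14],58)
E
```

```text
t 1.10 p [0.4486 0.2747 0.1709] yaw_y 63.41 tilt 0.52 r 0.0852 ang 153.77 F [-0.92  0.52 -0.2 ] Ft(ccw) -0.06 Fr 1.06 w 0.0342 q [-0.73  0.35  0.1   1.9  -0.04  0.9   0.5 ]
goto [0.4448, 0.2877, 0.14] 58 : slide [ 0.0309  0.0102 -0.0091] rot [ 5.41 -0.21  0.48]
```

Emit:
{"fn": "play_rows", "kwargs": {
  "slide": [
    [0.01, 0.0034, -0.003],
    [0.01, 0.0034, -0.003],
    [0.01, 0.0034, -0.003],
    [0, 0, 0],
    [0, 0, 0]
  ],
  "delta_rot": [
    [1.8, 0, 0.2],
    [1.8, 0, 0.2],
    [1.8, 0, 0.1],
    [0, 0, 0],
    [0, 0, 0]
  ],
  "jaw": [0.6, 0.6, 0.6, 0.6, 0.6]
}}

```text
clock: 1.52
position: [0.4447, 0.2887, 0.1399]
eef_rot: [0.678, 0.197, 0.681, -0.196]
ft_force: [0.3, 0.7, -0.4]
grip_width: 0.0342
```

```bash
python3 - <<'E'
from h import *
from plant import manip,capture
s=manip.read_state();rep(s);goto(s,[.4448,.2877,.062],58)
w=capture("wrist");np.savez("w1.npz",**w);cv2.imwrite("pics/w1.png",w["img"])
print(proj(w,[[.4448,.2877,.082],[.5589,.255,.082],[.525,.237,.072]]))
E
```

```text
t 1.52 p [0.4447 0.2887 0.1399] yaw_y 57.78 tilt 0.23 r 0.0955 ang 147.23 F [ 0.34  0.65 -0.36] Ft(ccw) -0.74 Fr 0.07 w 0.0342 q [-0.76  0.39  0.11  1.93 -0.06  0.83  0.4 ]
goto [0.4448, 0.2877, 0.062] 58 : slide [ 0.0779 -0.0008  0.001 ] rot [-0.22 -0.23  0.01]
[[315.70779435 271.78272922]
 [365.32370764 430.2275423 ]
 [315.75354687 395.96557955]]
```

View pics/w1.png

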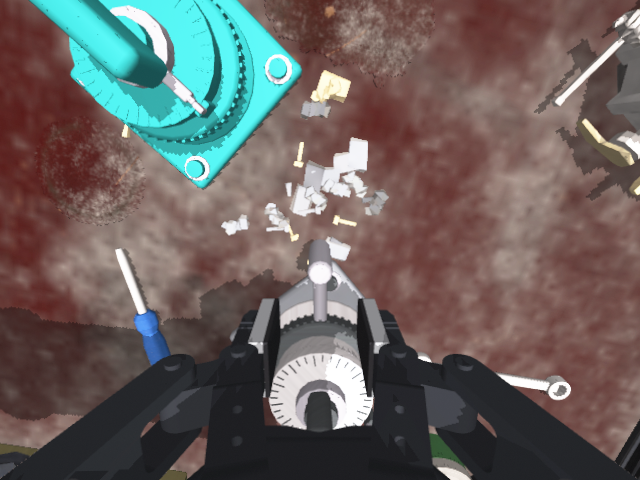

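The wrist view shows the post top at (320,271), centred between the fingers as predicted. Descending.

Emit:
{"fn": "play_rows", "kwargs": {
  "slide": [
    [0.02, 0, 0],
    [0.02, -0.0008, 0.001],
    [0.02, 0, 0],
    [0.017, 0, 0],
    [0.001, 0, 0],
    [0, 0, 0]
  ],
  "delta_rot": [
    [0, 0, 0],
    [0, 0, 0],
    [0, 0, 0],
    [0, 0, 0],
    [0, 0, 0],
    [0, 0, 0]
  ],
  "jaw": [0.6, 0.6, 0.6, 0.6, 0.6, 0.6]
}}

```text
clock: 2.07
position: [0.4469, 0.2912, 0.0641]
eef_rot: [0.68, 0.196, 0.68, -0.191]
ft_force: [0.2, 0.4, 0.4]
grip_width: 0.0342
```

```bash
python3 - <<'E'
from h import *
from plant import manip
s=manip.read_state();rep(s)
E
```

```text
t 2.07 p [0.4469 0.2912 0.0641] yaw_y 58.28 tilt 0.43 r 0.0951 ang 145.23 F [0.16 0.41 0.4 ] Ft(ccw) -0.43 Fr 0.10 w 0.0342 q [-0.74  0.5   0.09  1.99 -0.08  0.65  0.42]
```

Emit:
{"fn": "play_rows", "kwargs": {
  "slide": [
    [0, -0.005, 0],
    [0, -0.005, 0],
    [0, -0.004, 0],
    [0, -0.004, 0.0001],
    [0, -0.004, 0.0001],
    [0, -0.004, 0.0001],
    [0, -0.004, 0.0001]
  ],
  "delta_rot": [
    [0, 0, 0],
    [0, 0, 0],
    [0, 0, 0],
    [-2.4, 0, 0],
    [-2.4, 0, 0],
    [-2.4, 0, 0],
    [-2.4, 0, 0]
  ],
  "jaw": [0.6, 0.6, 0.6, 0.6, 0.6, 0.6, 0.6]
}}

```text
clock: 2.65
position: [0.4376, 0.2713, 0.0713]
eef_rot: [0.699, 0.141, 0.69, -0.123]
ft_force: [2.2, 5.7, -4.2]
grip_width: 0.0342
```

```bash
python3 - <<'E'
from h import *
from plant import manip
s=manip.read_state();rep(s)
E
```

```text
t 2.65 p [0.4376 0.2713 0.0713] yaw_y 68.45 tilt 1.66 r 0.0939 ang 158.58 F [ 2.22  5.75 -4.25] Ft(ccw) -6.16 Fr 0.03 w 0.0342 q [-0.68  0.46  0.04  2.05 -0.04  0.61  0.58]
```

```bash
python3 - <<'E'
from h import *
from plant import manip
s=manip.read_state();goto(s,[*(AX+.0955*np.array([np.cos(np.radians(170)),np.sin(np.radians(170))])),.064],74)
E
```

```text
goto [np.float64(0.43095085958733415), np.float64(0.25358340096719184), 0.064] 74 : slide [ 0.0068 -0.0191  0.0003] rot [-5.56  0.58 -1.55]
```

Emit:
{"fn": "play_rows", "kwargs": {
  "slide": [
    [0.002, -0.004, 0],
    [0.002, -0.004, 0],
    [0.002, -0.004, 0.0001],
    [0.002, -0.004, 0.0001],
    [0.001, -0.004, 0.0001],
    [0.001, -0.004, 0.0001],
    [0.001, -0.004, 0.0001],
    [0.001, -0.004, 0.0001]
  ],
  "delta_rot": [
    [-1.5, 0.2, -0.5],
    [-1.5, 0.2, -0.5],
    [-2, 0.2, -0.5],
    [-2.4, 0, -0.2],
    [-2.4, 0, -0.2],
    [-2.4, 0, -0.2],
    [-2.4, 0, -0.2],
    [-2.4, 0, -0.2]
  ],
  "jaw": [0.6, 0.6, 0.6, 0.6, 0.6, 0.6, 0.6, 0.6]
}}

```text
clock: 3.32
position: [0.4376, 0.2586, 0.0715]
eef_rot: [0.715, 0.025, 0.698, -0.012]
ft_force: [-1.2, 7.2, -4.4]
grip_width: 0.0341
```

```bash
python3 - <<'E'
from h import *
from plant import manip
s=manip.read_state();rep(s)
goto(s,[*(AX+.0955*np.array([np.cos(np.radians(180.5)),np.sin(np.radians(180.5))])),.066],84)
E
```

```text
t 3.32 p [0.4376 0.2586 0.0715] yaw_y 86.97 tilt 1.69 r 0.0900 ang 166.11 F [-1.19  7.19 -4.41] Ft(ccw) -6.70 Fr 2.88 w 0.0341 q [-0.6   0.45 -0.05  2.06  0.04  0.6   0.84]
goto [np.float64(0.42950363634737165), np.float64(0.2361666158599053), 0.066] 84 : slide [ 0.0049 -0.0229 -0.0071] rot [ 2.96  1.29 -1.1 ]
```

Emit:
{"fn": "play_rows", "kwargs": {
  "slide": [
    [0.003, -0.006, -0.002],
    [0.003, -0.006, -0.002],
    [0.003, -0.006, -0.002],
    [0.002, -0.006, -0.001],
    [0.002, -0.006, -0.001]
  ],
  "delta_rot": [
    [1, 0.8, -0.7],
    [1, 0.8, -0.7],
    [1, 0.8, -0.7],
    [0, 0.3, -0.3],
    [0, 0.3, -0.3]
  ],
  "jaw": [0.6, 0.6, 0.6, 0.6, 0.6]
}}

```text
clock: 3.73
position: [0.4324, 0.2424, 0.0675]
eef_rot: [0.701, 0.033, 0.711, -0.035]
ft_force: [-1.3, 6.9, 5.0]
grip_width: 0.0344
```

```bash
python3 - <<'E'
from h import *
from plant import manip
s=manip.read_state();rep(s)
goto(s,[*(AX+.0955*np.array([np.cos(np.radians(180.5)),np.sin(np.radians(180.5))])),.066],84)
E
```

```text
t 3.73 p [0.4324 0.2424 0.0675] yaw_y 84.49 tilt 0.84 r 0.0927 ang 176.66 F [-1.3  6.9  5. ] Ft(ccw) -6.81 Fr 1.70 w 0.0344 q [-0.59  0.46 -0.04  2.05  0.02  0.64  0.84]
goto [np.float64(0.42950363634737165), np.float64(0.2361666158599053), 0.066] 84 : slide [ 0.0015 -0.0065 -0.0023] rot [ 0.49 -0.81  0.24]
```

Emit:
{"fn": "play_rows", "kwargs": {
  "slide": [
    [0.001, -0.006, -0.001],
    [0.001, -0.006, -0.001],
    [0, 0.005, 0],
    [0, 0.004, 0],
    [0, 0, 0],
    [-0.02, 0, 0],
    [-0.03, 0, 0],
    [-0.03, 0, 0],
    [-0.02, 0, 0],
    [0, 0, 0]
  ],
  "delta_rot": [
    [0, 0, 0],
    [0, 0, 0],
    [0, 0, 0],
    [0, 0, 0],
    [0, 0, 0],
    [0, 0, 0],
    [0, 0, 0],
    [0, 0, 0],
    [0, 0, 0],
    [0, 0, 0]
  ],
  "jaw": [0.6, 0.6, 0.6, 0.6, 0.6, 0.6, 0.6, 0.3, 0.3, 0.3]
}}

```text
clock: 4.57
position: [0.4317, 0.2431, 0.1746]
eef_rot: [0.703, 0.034, 0.709, -0.032]
ft_force: [0.7, 0.5, 0.2]
grip_width: 0.0596
```

```bash
python3 - <<'E'
from h import *
from plant import manip,capture
s=manip.read_state();rep(s)
goto(s,[.525,.237,.165],62.5)
b=capture("top");np.savez("top1.npz",**b)
x=[cv2.resize(c["img"][180:270,290:380],None,fx=4.4,fy=4.4,interpolation=cv2.INTER_CUBIC) for c in (dict(np.load("top0.npz")),b)]
cv2.imwrite("pics/t1.png",np.hstack(x))
E
```

```text
t 4.57 p [0.4317 0.2431 0.1746] yaw_y 84.67 tilt 0.50 r 0.0935 ang 176.27 F [0.71 0.53 0.18] Ft(ccw) -0.58 Fr -0.67 w 0.0596 q [-0.58  0.3  -0.04  1.96  0.01  0.89  0.85]
goto [0.525, 0.237, 0.165] 62.5 : slide [0.0088 0.0026 0.0935] rot [22.17 -0.51 -0.04]
```

View pics/t1.png

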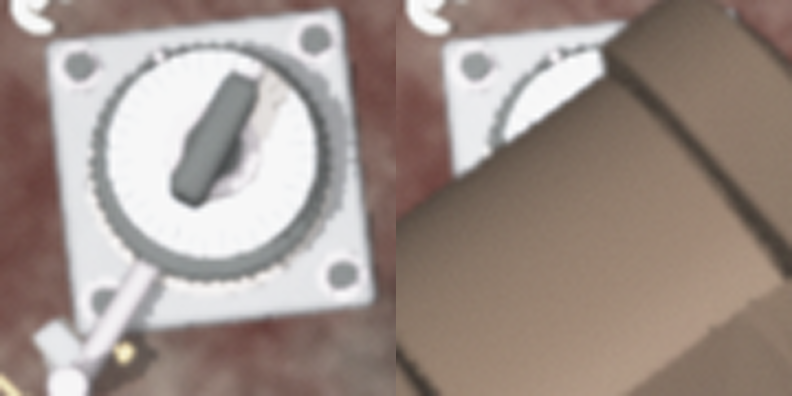

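The left panel shows the tab at (160,55); in the right panel it is at (558,55), unmoved, with the arm hiding the rest. I'll check the pointer and post with the wrist and scene cameras.

```bash
python3 - <<'E'
from h import *
from plant import manip,capture
w=capture("wrist");a=capture("scene");np.savez("w2.npz",**w);np.savez("s2.npz",**a)
P=[[.5589,.255,.082],[.525,.237,.072]]
print(proj(w,P),proj(a,P))
x=cv2.resize(w["img"],None,fx=.75,fy=.75)
y=cv2.resize(a["img"][215:305,290:380],(320,320),interpolation=cv2.INTER_CUBIC)
cv2.imwrite("pics/w2.png",np.hstack([x,np.vstack([y,np.zeros((40,320,3),np.uint8)])]))
E
```

```text
[[349.42390116 408.63901121]
 [322.02109535 364.69681357]] [[365.7126078  228.85829819]
 [358.21210238 247.20684208]]
```

View pics/w2.png

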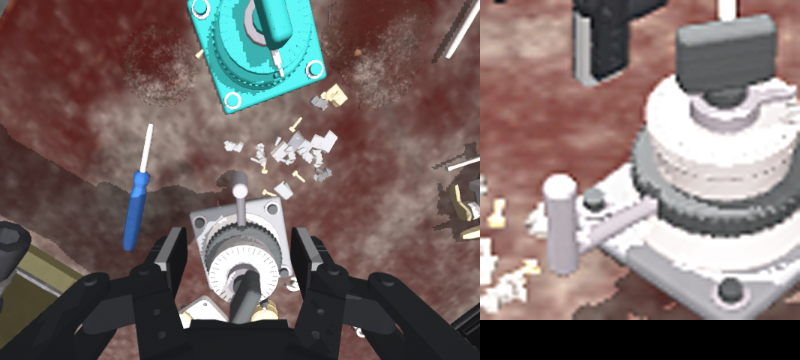

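```bash
python3 - <<'E'
from h import *
w=dict(np.load("w2.npz"));a=dict(np.load("s2.npz"))
for c,uv in((w,(320,254)),(a,(312.5,267))):
    p=onz(c,[uv],.082)[0];d=p[:2]-AX;print(p,np.hypot(*d),np.degrees(np.arctan2(d[1],d[0])))
E
```

```text
[0.43200595 0.24381896 0.082     ] 0.09324371606939591 175.80618865690357
[0.43119467 0.24195355 0.082     ] 0.09393602550372623 176.9772093969862
```

Post is at about 176°, so +0.49 rad, and the ring should be free. Next, above the bar.

Emit:
{"fn": "play_rows", "kwargs": {
  "slide": [
    [0.001, 0.0015, 0.015],
    [0.001, 0.004, 0.015],
    [0.001, 0.006, 0.015],
    [0.001, 0.005, 0.015],
    [0.001, 0.005, 0.014],
    [0.001, 0.005, 0.014],
    [0, 0, 0],
    [0, 0, 0]
  ],
  "delta_rot": [
    [3.7, 0, 0],
    [3.7, 0, 0],
    [3.7, 0, 0],
    [3.7, 0, 0],
    [3.7, 0, 0],
    [3.7, 0, 0],
    [0, 0, 0],
    [0, 0, 0]
  ],
  "jaw": [0.3, 0.3, 0.3, 0.3, 0.3, 0.3, 0.3, 0.3]
}}

```text
clock: 5.38
position: [0.5182, 0.2416, 0.1501]
eef_rot: [0.676, 0.167, 0.695, -0.18]
ft_force: [-0.5, 0.5, 0.7]
grip_width: 0.0597
```

```bash
python3 - <<'E'
from h import *
from plant import manip
s=manip.read_state();rep(s)
goto(s,[.5245,.2365,.165],62.5)
goto(s,[.5245,.2365,.1],62.5)
E
```

```text
t 5.38 p [0.5182 0.2416 0.1501] yaw_y 61.62 tilt 1.88 r 0.0082 ang 145.79 F [-0.53  0.48  0.67] Ft(ccw) -0.10 Fr 0.71 w 0.0597 q [-0.58  0.45  0.07  1.79 -0.05  0.93  0.59]
goto [0.5245, 0.2365, 0.165] 62.5 : slide [-0.0151 -0.0019  0.0076] rot [-0.9  -1.2   1.44]
goto [0.5245, 0.2365, 0.1] 62.5 : slide [ 0.0499 -0.0002  0.009 ] rot [-0.9  -1.2   1.44]
```

Emit:
{"fn": "play_rows", "kwargs": {
  "slide": [
    [0, -0.001, 0.004],
    [0, -0.001, 0.004],
    [0.015, 0, 0],
    [0.018, 0, 0],
    [0.015, 0, 0],
    [0, 0, 0],
    [0, 0, 0]
  ],
  "delta_rot": [
    [-0.4, -0.6, 0.7],
    [-0.4, -0.6, 0.7],
    [0, 0, 0],
    [0, 0, 0],
    [0, 0, 0],
    [0, 0, 0],
    [0, 0, 0]
  ],
  "jaw": [0.3, 0.3, 0.3, 0.3, 0.3, 0.3, 0.3]
}}

```text
clock: 5.97
position: [0.52, 0.2342, 0.0993]
eef_rot: [0.689, 0.164, 0.687, -0.164]
ft_force: [-0.2, -0.6, 0.1]
grip_width: 0.0598
```

```bash
python3 - <<'E'
from h import *
from plant import manip
s=manip.read_state();rep(s)
goto(s,[.5245,.2365,.1],62.5)
E
```

```text
t 5.97 p [0.52   0.2342 0.0993] yaw_y 63.19 tilt 0.13 r 0.0058 ang -150.54 F [-0.24 -0.65  0.09] Ft(ccw) 0.45 Fr 0.53 w 0.0598 q [-0.56  0.5   0.06  1.87 -0.04  0.77  0.62]
goto [0.5245, 0.2365, 0.1] 62.5 : slide [-0.0007  0.0041  0.003 ] rot [ 0.69  0.09 -0.09]
```

Trim, then close.

Emit:
{"fn": "play_rows", "kwargs": {
  "slide": [
    [0, 0.004, 0.003],
    [0, 0, 0],
    [0, 0, 0],
    [0, 0, 0],
    [0, 0, 0],
    [0, 0, 0],
    [0, 0, 0],
    [0, 0, 0]
  ],
  "delta_rot": [
    [0.6, 0, 0],
    [0, 0, 0],
    [0, 0, 0],
    [0, 0, 0],
    [0, 0, 0],
    [0, 0, 0],
    [0, 0, 0],
    [0, 0, 0]
  ],
  "jaw": [0.3, 0.3, 1, 1, 1, 1, 1, 1]
}}

```text
clock: 6.63
position: [0.5268, 0.239, 0.1036]
eef_rot: [0.69, 0.17, 0.685, -0.164]
ft_force: [1.6, 1.6, -1.9]
grip_width: 0.0131
```

```bash
python3 - <<'E'
from h import *
from plant import manip
s=manip.read_state();rep(s);print(s["wrist_torque"])
E
```

```text
t 6.63 p [0.5268 0.239  0.1036] yaw_y 62.71 tilt 0.61 r 0.0027 ang 48.14 F [ 1.63  1.65 -1.88] Ft(ccw) -0.11 Fr 2.31 w 0.0131 q [-0.56  0.5   0.06  1.85 -0.04  0.78  0.62]
[-0.56874433  0.09855741 -0.01859594]
```

Emit:
{"fn": "play_rows", "kwargs": {
  "slide": [
    [0, 0, 0],
    [0, 0, 0],
    [0, 0, 0],
    [0, 0, 0],
    [0, 0, 0],
    [0, 0, 0],
    [0, 0, 0],
    [0, 0, 0]
  ],
  "delta_rot": [
    [-5, 0, 0],
    [-5, 0, 0],
    [-5, 0, 0],
    [-5, 0, 0],
    [-5, 0, 0],
    [-5, 0, 0],
    [0, 0, 0],
    [0, 0, 0]
  ],
  "jaw": [1, 1, 1, 1, 1, 1, 1, 1]
}}

```text
clock: 7.3
position: [0.5269, 0.2394, 0.1036]
eef_rot: [0.71, -0.023, 0.703, 0.026]
ft_force: [1.2, 1.8, -0.9]
grip_width: 0.0128
```

```bash
python3 - <<'E'
from h import *
from plant import manip
s=manip.read_state();rep(s);print(s["wrist_torque"])
goto(s,[.526,.2385,.102],117.4)
E
```

```text
t 7.30 p [0.5269 0.2394 0.1036] yaw_y 93.99 tilt 0.61 r 0.0031 ang 51.16 F [ 1.21  1.84 -0.92] Ft(ccw) 0.21 Fr 2.19 w 0.0128 q [-0.46  0.5  -0.08  1.84  0.06  0.79  1.07]
[-0.19782745  0.02303362  0.00427484]
goto [0.526, 0.2385, 0.102] 117.4 : slide [ 0.0016 -0.0008 -0.001 ] rot [-23.41   0.59  -0.16]
```

Emit:
{"fn": "play_rows", "kwargs": {
  "slide": [
    [0, 0, 0],
    [0, 0, 0],
    [0, 0, 0],
    [0, 0, 0],
    [0, 0, 0],
    [0, 0, 0],
    [0, 0, 0]
  ],
  "delta_rot": [
    [-5, 0, 0],
    [-5, 0, 0],
    [-5, 0, 0],
    [-5, 0, 0],
    [-2.2, 0, 0],
    [0, 0, 0],
    [0, 0, 0]
  ],
  "jaw": [1, 1, 1, 1, 1, 1, 1]
}}

```text
clock: 7.88
position: [0.5269, 0.2397, 0.1036]
eef_rot: [0.693, -0.157, 0.686, 0.16]
ft_force: [0.5, 1.0, -1.1]
grip_width: 0.0132
```

```bash
python3 - <<'E'
from h import *
from plant import manip
s=manip.read_state();rep(s)
goto(s,[.5265,.239,.102],117.4)
E
```

```text
t 7.88 p [0.5269 0.2397 0.1036] yaw_y 115.93 tilt 0.60 r 0.0033 ang 55.26 F [ 0.49  1.03 -1.1 ] Ft(ccw) 0.19 Fr 1.12 w 0.0132 q [-0.39  0.51 -0.18  1.84  0.12  0.8   1.39]
goto [0.5265, 0.239, 0.102] 117.4 : slide [ 0.0016 -0.0005 -0.0006] rot [-1.47  0.6  -0.05]
```

Emit:
{"fn": "play_rows", "kwargs": {
  "slide": [
    [0, 0, 0],
    [0, 0, 0],
    [0, 0, 0],
    [0, 0, 0],
    [-0.03, 0, 0],
    [-0.03, 0, 0],
    [-0.03, 0, 0],
    [0, 0.035, -0.013],
    [0, 0.035, -0.013],
    [0, 0.035, -0.013],
    [0, 0.035, -0.013],
    [0, 0.035, -0.013]
  ],
  "delta_rot": [
    [-1.5, 0, 0],
    [0, 0, 0],
    [0, 0, 0],
    [0, 0, 0],
    [0, 0, 0],
    [0, 0, 0],
    [0, 0, 0],
    [0, 0, 0],
    [0, 0, 0],
    [0, 0, 0],
    [0, 0, 0],
    [0, 0, 0]
  ],
  "jaw": [1, 1, 0.3, 0.3, 0.3, 0.3, 0.3, 0.3, 0.3, 0.3, 0.3, 0.3]
}}

```text
clock: 8.88
position: [0.3935, 0.3615, 0.198]
eef_rot: [0.694, -0.157, 0.684, 0.157]
ft_force: [1.2, 0.4, -0.1]
grip_width: 0.0599
```

```bash
python3 - <<'E'
from h import *
from plant import manip,capture
s=manip.read_state();rep(s)
b=capture("top");a=capture("scene");w=capture("wrist")
for n,c in(("t3",b),("s3",a),("w3",w)):np.savez(n+".npz",**c)
x=cv2.resize(b["img"][175:265,290:380],(400,400),interpolation=cv2.INTER_CUBIC)
y=cv2.resize(a["img"][215:305,310:400],(400,400),interpolation=cv2.INTER_CUBIC)
cv2.imwrite("pics/t3.png",np.hstack([x,y]))
print(proj(w,[[.5589,.255,.082],[.525,.237,.072]]))
E
```

```text
t 8.88 p [0.3935 0.3615 0.198 ] yaw_y 115.63 tilt 0.81 r 0.1811 ang 136.58 F [ 1.24  0.45 -0.14] Ft(ccw) -1.17 Fr -0.59 w 0.0599 q [-0.65  0.34 -0.26  1.84  0.11  0.96  1.06]
[[105.63098217 360.37722946]
 [102.54270916 312.48998148]]
```

View pics/t3.png

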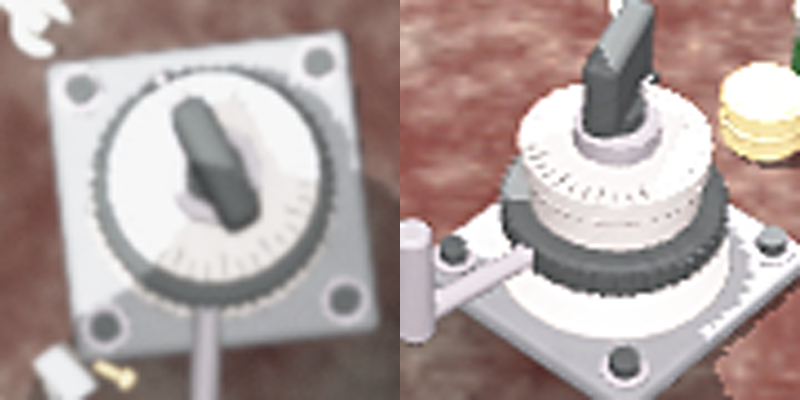

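The dial is unobstructed: bar from (238,215) to (188,112), tab on the rim near (162,75), post now pointing down in the top view. I'll measure the tab and bar angles more closely, also from the wrist view.

```bash
python3 - <<'E'
from h import *
b=dict(np.load("t3.npz"));w=dict(np.load("w3.npz"));b0=dict(np.load("top0.npz"))
for c in(b0,b):
    g=cv2.cvtColor(c["img"],cv2.COLOR_BGR2GRAY)
    h=cv2.HoughCircles(cv2.resize(g[170:280,285:385],None,fx=4,fy=4,interpolation=cv2.INTER_CUBIC),cv2.HOUGH_GRADIENT,1,50,param1=120,param2=25,minRadius=85,maxRadius=105)
    hc=(h[0][0]+[1.5,1.5,0])/4-[.5,.5,0]+[285,170,0] if h is not None else None
    ax=onz(c,[hc[:2]],.072)[0] if hc is not None else None
    m=np.zeros_like(g);cv2.circle(m,(338,215),22,255,-1)
    m=((g<125)&(m>0)).astype(np.uint8);n,l,st,ce=cv2.connectedComponentsWithStats(m);k=1+np.argmax(st[1:,4])
    r=cv2.minAreaRect(np.argwhere(l==k)[:,::-1].astype(np.float32));bp=onz(c,cv2.boxPoints(r),.124)
    e=[bp[1]-bp[0],bp[2]-bp[1]];e=max(e,key=np.linalg.norm);
    pa=g[188:197,321:333]
    print(hc,ax,"bar",bp.mean(0).round(4),np.degrees(np.arctan2(e[1],e[0])).round(1),r[1]);print(pa)
cv2.imwrite("pics/w3.png",cv2.resize(w["img"][270:410,40:180],(600,600),interpolation=cv2.INTER_CUBIC))
E
```

```text
[337.75       214.75        23.60000038] [0.52538992 0.23759047 0.072     ] bar [0.52   0.2339 0.124 ] -38.0 (6.618018627166748, 28.773996353149414)
[[212 217 218 220 221 223 223 225 225 223 223 224]
 [224 225 226 227 228 226 224 225 225 221 215 217]
 [227 226 226 225 224 210 200 208 214 195 168 173]
 [226 226 220 213 216 195 161 158 163 148 136 152]
 [226 221 199 190 224 223 166 138 166 180 198 222]
 [222 212 174 163 206 225 192 195 235 241 239 243]
 [203 172 139 131 169 219 231 238 246 246 242 243]
 [170 141 133 159 215 242 245 243 246 247 246 243]
 [155 165 198 228 242 246 246 243 244 246 247 246]]
[338.         214.75        23.82500076] [0.5253872  0.23720695 0.072     ] bar [0.5184 0.2365 0.124 ] -154.0 (22.360679626464844, 12.074767112731934)
[[223 228 228 230 232 233 233 233 233 233 233 233]
 [234 235 235 236 237 234 234 233 235 233 224 223]
 [235 236 235 234 235 222 211 215 225 220 185 174]
 [235 235 229 224 225 210 170 162 175 170 151 161]
 [235 230 213 206 233 233 179 142 177 196 214 231]
 [230 217 183 176 219 234 207 201 237 244 244 246]
 [211 174 142 141 178 226 241 243 244 246 244 245]
 [184 146 143 172 224 245 246 246 245 242 237 239]
 [166 178 214 236 245 247 246 246 245 242 228 207]]
```

View pics/w3.png

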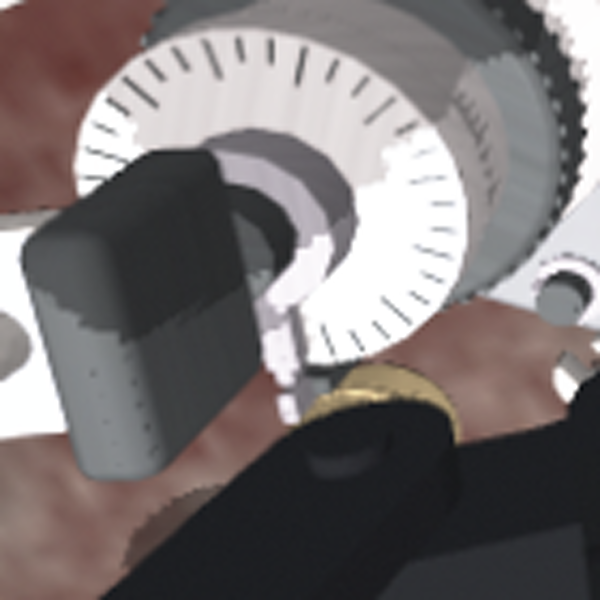

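```bash
python3 - <<'E'
from h import *
b=dict(np.load("t3.npz"));w=dict(np.load("w3.npz"))
an=lambda d:np.degrees(np.arctan2(d[1],d[0])).round(1)
ax=np.array([.5254,.2374,0])
for uv in((325.3,192),(325.8,192.3),(326,192.7)):
    for z in(.079,.082):
        p=onz(b,[uv],z)[0];print("tab top",p.round(4),np.hypot(*(p-ax)[:2]).round(4),an(p-ax))
# bar in top: g<150
g=cv2.cvtColor(b["img"],cv2.COLOR_BGR2GRAY)
sat=b["img"].astype(int)
for th in(120,140,155):
    m=np.zeros_like(g);cv2.circle(m,(338,215),19,255,-1);m=((g<th)&(m>0)).astype(np.uint8)
    n,l,st,ce=cv2.connectedComponentsWithStats(m);k=1+np.argmax(st[1:,4]);q=np.argwhere(l==k)[:,::-1]
    P=onz(b,q,.124)[:,:2];c=P.mean(0);u,s,v=np.linalg.svd(P-c);print("bar",th,st[k,4],c.round(4),an(v[0]*np.sign(v[0][0])),(4*s/np.sqrt(len(P))).round(4))
W=lambda u,v:(40+(u+.5)*140/600-.5,270+(v+.5)*140/600-.5)
# wrist: dial centre by ellipse points on rim
rim=onz(w,[W(*p) for p in((75,170),(110,80),(200,35),(300,32),(400,90),(460,180),(465,230),(430,315),(370,360))],.072)[:,:2]
A=np.c_[2*rim,np.ones(len(rim))];s=np.linalg.lstsq(A,(rim**2).sum(1),rcond=None)[0];print("dial w",s[:2],np.sqrt(s[2]+s[:2]@s[:2]))
for n,uv,z in(("nose root",(275,315),.078),("nose end",(288,380),.078),("tab",(288,408),.080)):
    p=onz(w,[W(*uv)],z)[0][:2]-s[:2];print(n,np.hypot(*p).round(4),an(p))
E
```

```text
tab top [0.5597 0.2564 0.079 ] 0.0392 29.0
tab top [0.5592 0.2564 0.082 ] 0.0388 29.3
tab top [0.5592 0.2557 0.079 ] 0.0384 28.4
tab top [0.5588 0.2557 0.082 ] 0.038 28.7
tab top [0.5586 0.2554 0.079 ] 0.0377 28.4
tab top [0.5581 0.2554 0.082 ] 0.0373 28.7
bar 120 156 [0.5149 0.2346] 41.8 [0.0275 0.017 ]
bar 140 216 [0.5182 0.2359] 28.1 [0.0376 0.0201]
bar 155 295 [0.522  0.2373] 25.0 [0.0474 0.0195]
dial w [0.52880888 0.23885997] 0.03611286154744721
nose root 0.0205 25.9
nose end 0.035 25.8
tab 0.0399 26.2
```

Wrist view puts the pointer at 25.8° and the tab at 26.2°, measured in the same image. The top view gives tab about 28.5° and bar 25–28°. All differences are well inside 0.1 rad (5.7°). Back to the post to lock.

```bash
sed -i 's/^AX=.*/AX=np.array([.5265,.239])/' h.py; python3 - <<'E'
from h import *
from plant import manip
s=manip.read_state();goto(s,[.4317,.2456,.14],86)
E
```

```text
goto [0.4317, 0.2456, 0.14] 86 : slide [ 0.0579 -0.1235 -0.0165] rot [30.09  0.75 -0.07]
```

Emit:
{"fn": "play_rows", "kwargs": {
  "slide": [
    [0, -0.0247, -0.0033],
    [0, -0.0247, -0.0033],
    [0, -0.0247, -0.0033],
    [0.01, -0.0247, -0.0033],
    [0.01, -0.0247, -0.0033],
    [0, 0, 0],
    [0, 0, 0],
    [0.01, 0, 0],
    [0.01, 0, 0],
    [0.01, 0, 0],
    [0, 0, 0],
    [0, 0, 0]
  ],
  "delta_rot": [
    [0, 0.4, 0],
    [0, 0.4, 0],
    [0, 0, 0],
    [0, 0, 0],
    [0, 0, 0],
    [6, 0, 0],
    [6, 0, 0],
    [6, 0, 0],
    [6, 0, 0],
    [6, 0, 0],
    [0, 0, 0],
    [0, 0, 0]
  ],
  "jaw": [0.6, 0.6, 0.6, 0.6, 0.6, 0.6, 0.6, 0.6, 0.6, 0.6, 0.6, 0.6]
}}

```text
clock: 10.03
position: [0.441, 0.2278, 0.1475]
eef_rot: [0.708, 0.037, 0.704, -0.041]
ft_force: [0.9, -0.0, -0.3]
grip_width: 0.0343
```

```bash
python3 - <<'E'
from h import *
from plant import manip
s=manip.read_state();rep(s);goto(s,[.4317,.2456,.14],86);goto(s,[.4317,.2456,.062],86)
E
```

```text
t 10.03 p [0.441  0.2278 0.1475] yaw_y 83.70 tilt 0.44 r 0.0862 ang -172.54 F [ 0.94 -0.02 -0.35] Ft(ccw) 0.14 Fr -0.93 w 0.0343 q [-0.52  0.34 -0.09  1.99  0.05  0.82  0.82]
goto [0.4317, 0.2456, 0.14] 86 : slide [ 0.0074  0.0167 -0.0112] rot [-2.3   0.29  0.32]
goto [0.4317, 0.2456, 0.062] 86 : slide [ 0.0854  0.0171 -0.0116] rot [-2.3   0.29  0.32]
```

Emit:
{"fn": "play_rows", "kwargs": {
  "slide": [
    [0.004, 0.008, -0.0055],
    [0.004, 0.008, -0.0055],
    [0, 0, 0],
    [0.02, 0, 0],
    [0.02, 0, 0],
    [0.02, 0, 0],
    [0.015, 0, 0],
    [0, 0, 0],
    [0, 0, 0]
  ],
  "delta_rot": [
    [-1.2, 0.2, 0.2],
    [-1.2, 0.2, 0.2],
    [0, 0, 0],
    [0, 0, 0],
    [0, 0, 0],
    [0, 0, 0],
    [0, 0, 0],
    [0, 0, 0],
    [0, 0, 0]
  ],
  "jaw": [0.6, 0.6, 0.6, 0.6, 0.6, 0.6, 0.6, 0.6, 0.6]
}}

```text
clock: 10.78
position: [0.4326, 0.251, 0.0649]
eef_rot: [0.708, 0.018, 0.706, -0.012]
ft_force: [0.1, -0.2, 0.3]
grip_width: 0.0345
```

```bash
python3 - <<'E'
from h import *
from plant import manip
s=manip.read_state();rep(s);goto(s,[.4317,.2456,.062],86)
E
```

```text
t 10.78 p [0.4326 0.251  0.0649] yaw_y 87.53 tilt 0.53 r 0.0946 ang 172.74 F [ 0.07 -0.16  0.31] Ft(ccw) 0.15 Fr -0.09 w 0.0345 q [-0.54  0.46 -0.11  2.06  0.08  0.62  0.82]
goto [0.4317, 0.2456, 0.062] 86 : slide [ 0.0028 -0.0054 -0.0007] rot [ 1.53  0.14 -0.51]
```

Emit:
{"fn": "play_rows", "kwargs": {
  "slide": [
    [0, 0.003, 0],
    [0, 0.003, 0],
    [0.0005, 0.0045, 0],
    [0.0005, 0.005, 0],
    [0.0005, 0.005, 0],
    [0.0005, 0.005, 0],
    [0.0005, 0.005, 0],
    [0.0005, 0.005, 0]
  ],
  "delta_rot": [
    [0, 0, -0.2],
    [0, 0, -0.2],
    [1.2, 0, 0],
    [1.2, 0, 0],
    [1.2, 0, 0],
    [1.2, 0, 0],
    [1.2, 0, 0],
    [1.2, 0, 0]
  ],
  "jaw": [0.6, 0.6, 0.6, 0.6, 0.6, 0.6, 0.6, 0.6]
}}

```text
clock: 11.45
position: [0.4369, 0.2756, 0.0654]
eef_rot: [0.705, 0.058, 0.704, -0.069]
ft_force: [0.9, -7.2, -2.2]
grip_width: 0.0342
```

```bash
cat > r.py <<'E'
from h import *
from plant import manip
s=manip.read_state();rep(s)
p,R=pose(s);M=R.as_matrix();c=p[:2]-M[:2,1]*.0096
F=np.array(s["ft_force"]);d=c-AX;ph=np.degrees(np.arctan2(d[1],d[0]))
print("post est ang %.1f r %.4f (start 148)  push %.2f  F %.2f  radial err(in+) %.1fmm  yaw err %.1f"%(ph,np.hypot(*d),-F[:2]@M[:2,1],np.linalg.norm(F),(np.hypot(*d)-.095)*1e3,np.degrees(np.arctan2(M[1,1],M[0,1]))-(ph-90)))
goto(s,[*p[:2],.064],ph-90)
E
python3 r.py
```

```text
t 11.45 p [0.4369 0.2756 0.0654] yaw_y 79.70 tilt 0.92 r 0.0968 ang 157.80 F [ 0.85 -7.21 -2.16] Ft(ccw) 6.36 Fr -3.52 w 0.0342 q [-0.63  0.49 -0.06  2.01  0.06  0.66  0.66]
post est ang 163.5 r 0.0953 (start 148)  push 6.94  F 7.58  radial err(in+) 0.3mm  yaw err 6.2
goto [np.float64(0.4369023049794299), np.float64(0.2755689235883424), 0.064] 73.4559661633073 : slide [ 0.0014  0.     -0.    ] rot [6.24 0.23 0.89]
```

Emit:
{"fn": "play_rows", "kwargs": {
  "slide": [
    [0.0007, 0.005, 0.0002],
    [0.0007, 0.005, 0.0002],
    [0.0007, 0.005, 0.0002],
    [0.0007, 0.005, 0.0002],
    [0.0007, 0.005, 0.0002],
    [0.0007, 0.005, 0.0002],
    [0.0007, 0.005, 0.0002],
    [0.0007, 0.005, 0.0002]
  ],
  "delta_rot": [
    [2.4, 0, 0.2],
    [2.4, 0, 0.2],
    [2.4, 0, 0.2],
    [2.4, 0, 0.2],
    [2.4, 0, 0.1],
    [2.4, 0, 0],
    [2.4, 0, 0],
    [2.4, 0, 0]
  ],
  "jaw": [0.6, 0.6, 0.6, 0.6, 0.6, 0.6, 0.6, 0.6]
}}

```text
clock: 12.12
position: [0.4531, 0.301, 0.0653]
eef_rot: [0.684, 0.181, 0.679, -0.194]
ft_force: [-1.1, -7.0, 1.5]
grip_width: 0.034
```

```bash
python3 r.py
```

```text
t 12.12 p [0.4531 0.301  0.0653] yaw_y 59.21 tilt 1.11 r 0.0961 ang 139.80 F [-1.13 -7.04  1.46] Ft(ccw) 6.11 Fr -3.68 w 0.0340 q [-0.73  0.52  0.05  1.95 -0.01  0.68  0.35]
post est ang 145.5 r 0.0950 (start 148)  push 6.63  F 7.28  radial err(in+) -0.0mm  yaw err 3.7
goto [np.float64(0.4531237278522683), np.float64(0.30101076165079355), 0.064] 55.52103167958279 : slide [ 0.0013  0.     -0.    ] rot [3.7  0.72 0.84]
```

Emit:
{"fn": "play_rows", "kwargs": {
  "slide": [
    [0.0007, 0.005, 0.0002],
    [0.0007, 0.005, 0.0002],
    [0.0007, 0.005, 0.0002],
    [0.0007, 0.005, 0.0002],
    [0.0007, 0.005, 0.0002],
    [0.0007, 0.005, 0.0002]
  ],
  "delta_rot": [
    [2.4, 0.1, 0.2],
    [2.4, 0.1, 0.2],
    [2.4, 0.1, 0.2],
    [2.4, 0.1, 0.2],
    [2, 0.1, 0.1],
    [2, 0.1, 0.1]
  ],
  "jaw": [0.6, 0.6, 0.6, 0.6, 0.6, 0.6]
}}

```text
clock: 12.62
position: [0.47, 0.3166, 0.0654]
eef_rot: [0.654, 0.268, 0.652, -0.276]
ft_force: [-2.1, -7.8, 2.1]
grip_width: 0.0341
```

```bash
python3 r.py
```

```text
t 12.62 p [0.47   0.3166 0.0654] yaw_y 44.77 tilt 0.67 r 0.0960 ang 126.04 F [-2.11 -7.76  2.1 ] Ft(ccw) 6.27 Fr -5.03 w 0.0341 q [-0.77  0.55  0.11  1.9  -0.08  0.71  0.16]
post est ang 131.8 r 0.0950 (start 148)  push 6.96  F 8.31  radial err(in+) -0.0mm  yaw err 3.0
goto [np.float64(0.4700495232991875), np.float64(0.31659768791544307), 0.064] 41.76849098296083 : slide [ 0.0014  0.     -0.    ] rot [3.   0.41 0.54]
```

Emit:
{"fn": "play_rows", "kwargs": {
  "slide": [
    [0.0003, 0.005, 0.0008],
    [0.0003, 0.005, 0.0008],
    [0.0003, 0.005, 0.0006],
    [0.0003, 0.005, 0.0005],
    [0.0003, 0.005, 0.0005],
    [0.0003, 0.005, 0.0005]
  ],
  "delta_rot": [
    [2.8, 0.1, 0.1],
    [2.8, 0.1, 0.1],
    [2.5, 0.1, 0.1],
    [2.2, 0.1, 0.1],
    [2, 0, 0.1],
    [2, 0, 0.1]
  ],
  "jaw": [0.6, 0.6, 0.6, 0.6, 0.6, 0.6]
}}

```text
clock: 13.12
position: [0.4879, 0.3259, 0.0653]
eef_rot: [0.609, 0.348, 0.614, -0.361]
ft_force: [-4.6, -5.4, 0.2]
grip_width: 0.0342
```

```bash
sed -i 's/^goto/print("along z %.2f"%(F@M[:,2]));goto/' r.py; python3 r.py
```

```text
t 13.12 p [0.4879 0.3259 0.0653] yaw_y 29.83 tilt 1.15 r 0.0951 ang 113.97 F [-4.57 -5.41  0.16] Ft(ccw) 6.37 Fr -3.09 w 0.0342 q [-0.81  0.58  0.18  1.84 -0.14  0.76 -0.03]
post est ang 119.8 r 0.0946 (start 148)  push 6.66  F 7.09  radial err(in+) -0.4mm  yaw err 0.1
along z 2.42
goto [np.float64(0.4878868010617621), np.float64(0.325860675592288), 0.064] 29.762326663690033 : slide [ 0.0013  0.     -0.    ] rot [0.06 0.21 1.13]
```

Emit:
{"fn": "play_rows", "kwargs": {
  "slide": [
    [0.0003, 0.005, 0.0004],
    [0.0003, 0.005, 0.0004],
    [0.0003, 0.005, 0.0004],
    [0.0003, 0.005, 0.0004],
    [0.0003, 0.005, 0.0004],
    [0.0003, 0.005, 0.0004]
  ],
  "delta_rot": [
    [2, 0, 0.3],
    [2, 0, 0.3],
    [2, 0, 0.3],
    [2, 0, 0.2],
    [2, 0, 0.1],
    [2, 0, 0.1]
  ],
  "jaw": [0.6, 0.6, 0.6, 0.6, 0.6, 0.6]
}}

```text
clock: 13.62
position: [0.5064, 0.3317, 0.0653]
eef_rot: [0.569, 0.411, 0.571, -0.425]
ft_force: [-5.5, -4.6, 0.7]
grip_width: 0.0342
```

```bash
python3 r.py
```

```text
t 13.62 p [0.5064 0.3317 0.0653] yaw_y 17.43 tilt 1.16 r 0.0948 ang 102.22 F [-5.47 -4.61  0.74] Ft(ccw) 6.32 Fr -3.34 w 0.0342 q [-0.84  0.61  0.24  1.79 -0.19  0.78 -0.19]
post est ang 108.0 r 0.0944 (start 148)  push 6.60  F 7.19  radial err(in+) -0.6mm  yaw err -0.6
along z 2.76
goto [np.float64(0.506432944227045), np.float64(0.33167692004416455), 0.064] 18.02680710405251 : slide [ 0.0013  0.     -0.    ] rot [-0.59  0.55  1.02]
```

Emit:
{"fn": "play_rows", "kwargs": {
  "slide": [
    [0.0003, 0.005, 0.0004],
    [0.0003, 0.005, 0.0004],
    [0.0003, 0.005, 0.0004],
    [0.0003, 0.005, 0.0004],
    [0.0003, 0.005, 0.0004]
  ],
  "delta_rot": [
    [1.7, 0.1, 0.3],
    [1.8, 0.1, 0.3],
    [1.8, 0.1, 0.3],
    [1.8, 0.1, 0.2],
    [1.8, 0, 0.2]
  ],
  "jaw": [0.6, 0.6, 0.6, 0.6, 0.6]
}}

```text
clock: 14.03
position: [0.521, 0.3336, 0.0654]
eef_rot: [0.534, 0.457, 0.536, -0.468]
ft_force: [-7.3, -4.3, 2.9]
grip_width: 0.0343
```

```bash
python3 r.py
```

```text
t 14.03 p [0.521  0.3336 0.0654] yaw_y 8.36 tilt 0.94 r 0.0948 ang 93.35 F [-7.25 -4.31  2.88] Ft(ccw) 7.49 Fr -3.88 w 0.0343 q [-0.85  0.63  0.29  1.77 -0.23  0.8  -0.3 ]
post est ang 99.2 r 0.0944 (start 148)  push 7.80  F 8.92  radial err(in+) -0.6mm  yaw err -0.8
along z 3.23
goto [np.float64(0.5209662963334524), np.float64(0.3335975587759035), 0.064] 9.16123055727843 : slide [ 0.0013  0.     -0.    ] rot [-0.8   0.44  0.83]
```

Emit:
{"fn": "play_rows", "kwargs": {
  "slide": [
    [0.0, 0.005, 0.0006],
    [0.0, 0.005, 0.0006],
    [0.0, 0.005, 0.0006],
    [0.0, 0.005, 0.0006]
  ],
  "delta_rot": [
    [1.4, 0.1, 0.2],
    [1.4, 0.1, 0.2],
    [1.4, 0.1, 0.2],
    [1.4, 0, 0.2]
  ],
  "jaw": [0.6, 0.6, 0.6, 0.6]
}}

```text
clock: 14.37
position: [0.5299, 0.3336, 0.0653]
eef_rot: [0.509, 0.481, 0.515, -0.495]
ft_force: [-8.2, -2.7, 1.0]
grip_width: 0.0342
```

```bash
python3 r.py
```

```text
t 14.37 p [0.5299 0.3336 0.0653] yaw_y 2.80 tilt 1.24 r 0.0947 ang 87.96 F [-8.25 -2.68  1.01] Ft(ccw) 8.14 Fr -2.98 w 0.0342 q [-0.85  0.64  0.31  1.74 -0.26  0.82 -0.37]
post est ang 93.8 r 0.0943 (start 148)  push 8.36  F 8.73  radial err(in+) -0.7mm  yaw err -1.0
along z 2.28
goto [np.float64(0.5298723065656561), np.float64(0.33360089548069116), 0.064] 3.776949972418052 : slide [ 0.0013  0.     -0.    ] rot [-0.97  0.39  1.18]
```

Emit:
{"fn": "play_rows", "kwargs": {
  "slide": [
    [0.0, 0.005, 0.0006],
    [0.0, 0.005, 0.0006],
    [0.0, 0.005, 0.0006],
    [0.0, 0.005, 0.0006]
  ],
  "delta_rot": [
    [0.9, 0.1, 0.3],
    [1, 0.1, 0.3],
    [1, 0.1, 0.3],
    [1, 0, 0.2]
  ],
  "jaw": [0.6, 0.6, 0.6, 0.6]
}}

```text
clock: 14.7
position: [0.5378, 0.3333, 0.0652]
eef_rot: [-0.492, -0.497, -0.5, 0.511]
ft_force: [-8.8, -2.6, 0.9]
grip_width: 0.0342
```

```bash
python3 r.py
```

```text
t 14.70 p [0.5378 0.3333 0.0652] yaw_y -0.89 tilt 1.35 r 0.0950 ang 83.18 F [-8.8  -2.56  0.9 ] Ft(ccw) 8.43 Fr -3.58 w 0.0342 q [-0.85  0.65  0.32  1.72 -0.28  0.83 -0.41]
post est ang 89.0 r 0.0944 (start 148)  push 8.75  F 9.20  radial err(in+) -0.6mm  yaw err 0.1
along z 2.70
goto [np.float64(0.5377696046729983), np.float64(0.3332811696846051), 0.064] -1.0151422361388711 : slide [ 0.0012  0.     -0.    ] rot [0.13 0.34 1.3 ]
```

Emit:
{"fn": "play_rows", "kwargs": {
  "slide": [
    [0.0, 0.005, 0.0006],
    [0.0, 0.005, 0.0006],
    [0.0, 0.005, 0.0006],
    [0.0, 0.005, 0.0006]
  ],
  "delta_rot": [
    [1.1, 0.1, 0.4],
    [1.1, 0.1, 0.4],
    [1.1, 0.1, 0.3],
    [1.1, 0, 0.3]
  ],
  "jaw": [0.6, 0.6, 0.6, 0.6]
}}

```text
clock: 15.03
position: [0.5448, 0.3322, 0.0653]
eef_rot: [-0.473, -0.515, -0.482, 0.528]
ft_force: [-10.0, -2.3, 0.9]
grip_width: 0.0344
```

```bash
python3 r.py
```

```text
t 15.03 p [0.5448 0.3322 0.0653] yaw_y -5.05 tilt 1.23 r 0.0949 ang 78.91 F [-10.    -2.31   0.92] Ft(ccw) 9.37 Fr -4.19 w 0.0344 q [-0.85  0.66  0.34  1.71 -0.29  0.84 -0.46]
post est ang 84.7 r 0.0944 (start 148)  push 9.76  F 10.31  radial err(in+) -0.6mm  yaw err 0.2
along z 3.18
goto [np.float64(0.5447554784435659), np.float64(0.3321694235213147), 0.064] -5.283889792491081 : slide [ 0.0013  0.     -0.    ] rot [0.24 0.33 1.18]
```

Emit:
{"fn": "play_rows", "kwargs": {
  "slide": [
    [0.0, 0.005, 0.0007],
    [0.0, 0.005, 0.0007],
    [0.0, 0.005, 0.0007],
    [0.0, 0.005, 0.0007]
  ],
  "delta_rot": [
    [1.0, 0.1, 0.4],
    [1.0, 0.1, 0.3],
    [0.9, 0.1, 0.3],
    [0.9, 0, 0.3]
  ],
  "jaw": [0.6, 0.6, 0.6, 0.6]
}}

```text
clock: 15.37
position: [0.5505, 0.3309, 0.0652]
eef_rot: [-0.457, -0.529, -0.466, 0.542]
ft_force: [-9.7, -0.9, 1.2]
grip_width: 0.0343
```

```bash
python3 r.py
```

```text
t 15.37 p [0.5505 0.3309 0.0652] yaw_y -8.52 tilt 1.26 r 0.0950 ang 75.37 F [-9.65 -0.91  1.23] Ft(ccw) 9.11 Fr -3.32 w 0.0343 q [-0.85  0.67  0.36  1.7  -0.31  0.85 -0.5 ]
post est ang 81.2 r 0.0944 (start 148)  push 9.41  F 9.77  radial err(in+) -0.6mm  yaw err 0.3
along z 2.34
goto [np.float64(0.550490112690559), np.float64(0.3308937599772712), 0.064] -8.831290994115932 : slide [ 0.0012  0.     -0.    ] rot [0.32 0.31 1.22]
```

Emit:
{"fn": "play_rows", "kwargs": {
  "slide": [
    [0.0, 0.005, 0.0007],
    [0.0, 0.005, 0.0007],
    [0.0, 0.005, 0.0007]
  ],
  "delta_rot": [
    [1.0, 0.1, 0.4],
    [0.9, 0.1, 0.3],
    [0.9, 0.1, 0.3]
  ],
  "jaw": [0.6, 0.6, 0.6]
}}

```text
clock: 15.62
position: [0.5541, 0.3298, 0.0652]
eef_rot: [-0.445, -0.54, -0.455, 0.552]
ft_force: [-10.0, -1.4, 1.4]
grip_width: 0.0341
```

```bash
python3 r.py
```

```text
t 15.62 p [0.5541 0.3298 0.0652] yaw_y -11.02 tilt 1.29 r 0.0949 ang 73.06 F [-9.96 -1.42  1.42] Ft(ccw) 9.12 Fr -4.26 w 0.0341 q [-0.85  0.67  0.37  1.7  -0.32  0.85 -0.53]
post est ang 78.9 r 0.0944 (start 148)  push 9.51  F 10.16  radial err(in+) -0.6mm  yaw err 0.1
along z 3.30
goto [np.float64(0.554141104390022), np.float64(0.32975426145537257), 0.064] -11.132897979952503 : slide [ 0.0012  0.     -0.    ] rot [0.11 0.24 1.27]
```

Emit:
{"fn": "play_rows", "kwargs": {
  "slide": [
    [0.0, 0.005, 0.0009],
    [0.0, 0.005, 0.0009]
  ],
  "delta_rot": [
    [0.8, 0.1, 0.4],
    [0.8, 0.1, 0.3]
  ],
  "jaw": [0.6, 0.6]
}}

```text
clock: 15.78
position: [0.5562, 0.3291, 0.0652]
eef_rot: [-0.438, -0.545, -0.449, 0.557]
ft_force: [-10.0, 1.0, 2.0]
grip_width: 0.0342
```

```bash
python3 r.py; python3 -c "
from plant import manip
for i in range(3): print(manip.read_state()['ft_force'],manip.read_state()['qd'])"
```

```text
t 15.78 p [0.5562 0.3291 0.0652] yaw_y -12.39 tilt 1.28 r 0.0949 ang 71.73 F [-9.99  1.02  2.01] Ft(ccw) 9.80 Fr -2.16 w 0.0342 q [-0.85  0.68  0.38  1.69 -0.33  0.85 -0.54]
post est ang 77.5 r 0.0944 (start 148)  push 9.97  F 10.24  radial err(in+) -0.6mm  yaw err 0.1
along z 1.15
goto [np.float64(0.5562354928623611), np.float64(0.32908745673187084), 0.064] -12.460253511702504 : slide [ 0.0012  0.     -0.    ] rot [0.07 0.15 1.27]
[-9.98742513  1.01908908  2.00833638] [ 0.01228966  0.01663165  0.02721152 -0.02442626 -0.04388623  0.02375584
 -0.08418785]
[-9.98742513  1.01908908  2.00833638] [ 0.01228966  0.01663165  0.02721152 -0.02442626 -0.04388623  0.02375584
 -0.08418785]
[-9.98742513  1.01908908  2.00833638] [ 0.01228966  0.01663165  0.02721152 -0.02442626 -0.04388623  0.02375584
 -0.08418785]
```

Emit:
{"fn": "play_rows", "kwargs": {
  "slide": [
    [0.0, 0.0053, 0.0008],
    [0.0, 0.0053, 0.0008],
    [0.0, 0.0053, 0.0008]
  ],
  "delta_rot": [
    [0.8, 0.1, 0.4],
    [0.8, 0.1, 0.4],
    [0.8, 0.1, 0.3]
  ],
  "jaw": [0.6, 0.6, 0.6]
}}

```text
clock: 16.03
position: [0.5599, 0.3279, 0.0652]
eef_rot: [-0.427, -0.554, -0.439, 0.564]
ft_force: [-9.9, -0.4, 1.2]
grip_width: 0.0341
```

```bash
python3 r.py
```

```text
t 16.03 p [0.5599 0.3279 0.0652] yaw_y -14.42 tilt 1.26 r 0.0950 ang 69.44 F [-9.95 -0.41  1.17] Ft(ccw) 9.17 Fr -3.88 w 0.0341 q [-0.85  0.68  0.38  1.69 -0.34  0.85 -0.57]
post est ang 75.2 r 0.0944 (start 148)  push 9.53  F 10.02  radial err(in+) -0.6mm  yaw err 0.3
along z 2.88
goto [np.float64(0.5598513492737837), np.float64(0.32790645381437566), 0.064] -14.761538977566715 : slide [ 0.0012  0.     -0.    ] rot [0.34 0.05 1.26]
```

```bash
python3 - <<'E'
from h import *
from plant import manip,capture
s0=manip.read_state()
w=capture("wrist");s1=manip.read_state();a=capture("scene");s2=manip.read_state()
for s in(s0,s1,s2):print(s["clock"],s["position"].round(5) if hasattr(s["position"],"round") else s["position"],np.round(s["ft_force"],2))
np.savez("w4.npz",**w)
print(proj(w,[[*(AX+.095*np.array([np.cos(t),np.sin(t)])),.082] for t in np.radians([75.2])]))
x=cv2.resize(w["img"][130:430,170:470],(400,400),interpolation=cv2.INTER_CUBIC)
y=cv2.resize(a["img"][180:300,270:390],(400,400),interpolation=cv2.INTER_CUBIC)
cv2.imwrite("pics/w4.png",np.hstack([x,y]))
E
```

```text
16.0333 [0.55985 0.32791 0.06522] [-9.95 -0.41  1.17]
16.0833 [0.56021 0.32778 0.06526] [-8.6   0.28  1.63]
16.1333 [0.56018 0.32786 0.06525] [-8.8   0.13  1.2 ]
[[286.63421035 345.73193406]]
```

View pics/w4.png

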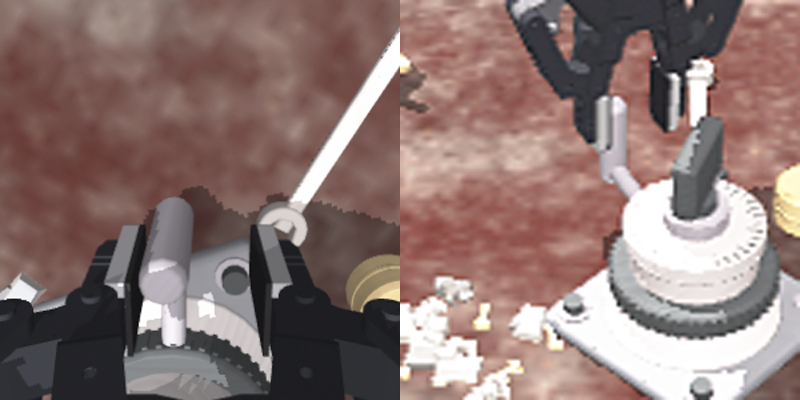

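Contact is as intended: the left finger is on the post. At rest the push fell to 8.7 N, and holding gave a stiffness of about 2.4 N/mm. A 5.8 mm step therefore cannot exceed about 14 N.

Emit:
{"fn": "play_rows", "kwargs": {
  "slide": [
    [0.0, 0.0055, 0.0008],
    [0.0, 0.0058, 0.0008]
  ],
  "delta_rot": [
    [0.8, 0, 0.4],
    [0.8, 0, 0.4]
  ],
  "jaw": [0.6, 0.6]
}}

```text
clock: 16.3
position: [0.5628, 0.3269, 0.0652]
eef_rot: [-0.422, -0.558, -0.432, 0.569]
ft_force: [-11.3, -0.3, 3.2]
grip_width: 0.0345
```

```bash
python3 r.py
```

```text
t 16.30 p [0.5628 0.3269 0.0652] yaw_y -15.73 tilt 1.20 r 0.0951 ang 67.55 F [-11.29  -0.31   3.16] Ft(ccw) 10.31 Fr -4.59 w 0.0345 q [-0.85  0.68  0.39  1.68 -0.34  0.86 -0.58]
post est ang 73.3 r 0.0945 (start 148)  push 10.78  F 11.72  radial err(in+) -0.5mm  yaw err 0.9
along z 3.36
goto [np.float64(0.5628144795211162), np.float64(0.32690075279239644), 0.064] -16.65576634676934 : slide [ 0.0012  0.     -0.    ] rot [0.93 0.19 1.19]
```

Emit:
{"fn": "play_rows", "kwargs": {
  "slide": [
    [0.0, 0.0058, 0.0012],
    [0.0, 0.006, 0.0012]
  ],
  "delta_rot": [
    [1.2, 0, 0.4],
    [1.0, 0, 0.4]
  ],
  "jaw": [0.6, 0.6]
}}

```text
clock: 16.47
position: [0.5656, 0.3256, 0.0653]
eef_rot: [-0.413, -0.565, -0.422, 0.576]
ft_force: [-11.0, 1.8, 2.2]
grip_width: 0.0342
```

```bash
python3 r.py
```

```text
t 16.47 p [0.5656 0.3256 0.0653] yaw_y -17.65 tilt 1.18 r 0.0950 ang 65.66 F [-11.04   1.8    2.16] Ft(ccw) 10.80 Fr -2.92 w 0.0342 q [-0.85  0.69  0.4   1.68 -0.35  0.86 -0.61]
post est ang 71.5 r 0.0944 (start 148)  push 11.07  F 11.40  radial err(in+) -0.6mm  yaw err 0.9
along z 1.65
goto [np.float64(0.5656472030287677), np.float64(0.32555715911337674), 0.064] -18.537753292871827 : slide [ 0.0013  0.     -0.    ] rot [0.89 0.31 1.14]
```

Emit:
{"fn": "play_rows", "kwargs": {
  "slide": [
    [0.0, 0.006, 0.0012],
    [0.0, 0.0061, 0.0012]
  ],
  "delta_rot": [
    [1.2, 0, 0.4],
    [1.0, 0, 0.4]
  ],
  "jaw": [0.6, 0.6]
}}

```text
clock: 16.63
position: [0.5685, 0.3242, 0.0653]
eef_rot: [-0.404, -0.572, -0.412, 0.584]
ft_force: [-10.8, 1.1, 2.3]
grip_width: 0.0343
```

```bash
python3 r.py
```

```text
t 16.63 p [0.5685 0.3242 0.0653] yaw_y -19.57 tilt 1.18 r 0.0950 ang 63.80 F [-10.82   1.14   2.26] Ft(ccw) 10.21 Fr -3.76 w 0.0343 q [-0.86  0.69  0.41  1.67 -0.35  0.87 -0.63]
post est ang 69.6 r 0.0944 (start 148)  push 10.57  F 11.11  radial err(in+) -0.6mm  yaw err 0.8
along z 2.57
goto [np.float64(0.5684543923851784), np.float64(0.3242441646308655), 0.064] -20.407352566965102 : slide [ 0.0013  0.     -0.    ] rot [0.84 0.44 1.09]
```

Emit:
{"fn": "play_rows", "kwargs": {
  "slide": [
    [0.0, 0.0061, 0.0011],
    [0.0, 0.0062, 0.0011]
  ],
  "delta_rot": [
    [1.2, 0, 0.4],
    [1.0, 0, 0.4]
  ],
  "jaw": [0.6, 0.6]
}}

```text
clock: 16.8
position: [0.5712, 0.3228, 0.0653]
eef_rot: [-0.395, -0.578, -0.401, 0.591]
ft_force: [-11.4, 2.2, 3.7]
grip_width: 0.0342
```

```bash
python3 r.py; python3 -c "
from plant import manip
print(manip.read_state()['qd'].round(3))"
```

```text
t 16.80 p [0.5712 0.3228 0.0653] yaw_y -21.49 tilt 1.21 r 0.0949 ang 61.94 F [-11.36   2.23   3.69] Ft(ccw) 11.08 Fr -3.38 w 0.0342 q [-0.86  0.7   0.42  1.67 -0.36  0.87 -0.66]
post est ang 67.7 r 0.0943 (start 148)  push 11.39  F 12.15  radial err(in+) -0.7mm  yaw err 0.8
along z 2.12
goto [np.float64(0.5711533785509627), np.float64(0.3227749089844416), 0.064] -22.25593221422521 : slide [ 0.0013  0.     -0.    ] rot [0.77 0.58 1.06]
[-0.007  0.026  0.053 -0.034 -0.032  0.031 -0.125]
```

Push in motion is now 11.4 N (12.1 N total), at the end of the clear path. Backing off and retreating for a check.

Emit:
{"fn": "play_rows", "kwargs": {
  "slide": [
    [0, -0.005, 0],
    [0, -0.004, 0],
    [0, 0, 0],
    [-0.015, 0, 0],
    [-0.03, 0, 0],
    [-0.03, 0, 0],
    [-0.03, 0, 0],
    [-0.02, 0, 0],
    [0, -0.03, -0.015],
    [0, -0.035, -0.015],
    [0, -0.035, -0.015],
    [0, -0.035, -0.015]
  ],
  "delta_rot": [
    [0, 0, 0],
    [0, 0, 0],
    [0, 0, 0],
    [0, 0, 0],
    [0, 0, 0],
    [0, 0, 0],
    [0, 0, 0],
    [0, 0, 0],
    [0, 0, 0],
    [0, 0, 0],
    [0, 0, 0],
    [0, 0, 0]
  ],
  "jaw": [0.6, 0.6, 0.6, 0.6, 0.6, 0.6, 0.6, 0.6, 0.6, 0.6, 0.6, 0.6]
}}

```text
clock: 17.8
position: [0.4687, 0.4313, 0.2087]
eef_rot: [0.393, 0.586, 0.398, -0.586]
ft_force: [-0.0, 0.6, 0.1]
grip_width: 0.034
```

```bash
python3 - <<'E'
from h import *
from plant import manip,capture
s=manip.read_state();rep(s)
b=capture("top");a=capture("scene");np.savez("t5.npz",**b);np.savez("s5.npz",**a)
x=cv2.resize(b["img"][165:255,290:380],(400,400),interpolation=cv2.INTER_CUBIC)
y=cv2.resize(a["img"][205:305,310:410],(400,400),interpolation=cv2.INTER_CUBIC)
cv2.imwrite("pics/t5.png",np.hstack([x,y]))
E
```

```text
t 17.80 p [0.4687 0.4313 0.2087] yaw_y -22.01 tilt 0.43 r 0.2008 ang 106.72 F [-0.02  0.59  0.08] Ft(ccw) -0.15 Fr 0.57 w 0.0340 q [-1.15  0.5   0.49  1.61 -0.27  1.09 -0.97]
```

View pics/t5.png

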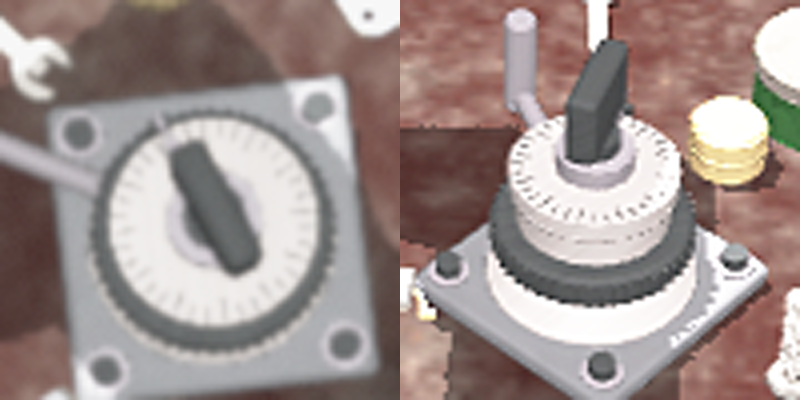

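Everything is shaded evenly now. The bar runs (245,265) to (182,145), with the nose ending at the tab, (163,125). The post is at upper left, clear of the tool. One numeric check, then hand in.

```bash
python3 - <<'E'
from h import *
b=dict(np.load("t5.npz"));a=dict(np.load("s5.npz"));ax=np.array([.5254,.2374])
an=lambda d:np.degrees(np.arctan2(d[1],d[0])).round(1)
g=cv2.cvtColor(b["img"],cv2.COLOR_BGR2GRAY)
for th in(100,120):
    m=np.zeros_like(g);cv2.circle(m,(338,213),19,255,-1);m=((g<th)&(m>0)).astype(np.uint8)
    n,l,st,ce=cv2.connectedComponentsWithStats(m);k=1+np.argmax(st[1:,4]);P=onz(b,np.argwhere(l==k)[:,::-1],.124)[:,:2];c=P.mean(0);v=np.linalg.svd(P-c)[2];print("bar",st[k,4],c,an(v[0]*np.sign(v[0][0])))
t=onz(b,[(290+163*90/400-.4,165+124*90/400-.4)],.082)[0][:2]-ax;print("tab",np.hypot(*t),an(t))
p=onz(a,[(310+520/4-100-.4,205+20/4-.4)],.082)[0][:2]-ax;print("post",np.hypot(*p),an(p))
from plant import job_done
print(job_done())
E
```

```text
bar 99 [0.51978678 0.24059828] 32.8
bar 298 [0.52375699 0.23838266] 27.2
tab 0.03740387553071523 28.0
post 0.09453983764370988 67.7
the job is handed in; nothing more can be done
None
```

I reset and re-locked the grey unit's stop screw, and the job is handed in. It took about 18 s of robot time. The lock should hold, but my force readings did not fully fit the description.

- **Loosening:** I pushed the post about 0.49 rad counter-clockwise. After that the adjuster turned freely with only small forces.
- **Pointer:** I turned the adjuster about 55° to the tab. The last top view put the bar at 27.2° and the tab at 28.0°, and the earlier wrist view gave 25.8° and 26.2°. Both are well inside 0.1 rad. A second bar measurement with a tighter brightness threshold gave 32.8°. It caught only about a third of the bar's pixels, so I discounted it.
- **Tab:** it stayed in place, at about 28° before and after.
- **Locking:** I pushed the post clockwise to about 67.7°, roughly 1.4 rad below its start. The push in motion rose from 6.6 N free to 11.4 N. The highest total force I read was 12.1 N. Readings come only at the end of each row, but I kept the steps small enough that the push should have stayed under 15 N.

**Disagreements:** the force rose by only about 0.05–0.1 N per mm, not the 0.27 N stated, with about 0.5 N of noise. By travel alone the ring should have reached 12 N earlier. Row-end readings may also run slightly low. I went by force and stopped at the end of the clear path, so the true push is probably 11–13 N.

The last pictures show the gripper clear of the unit. I did not measure the loose parts for movement.

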